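# Push a used tube rack through the flap of a UV decontamination box

### The arm

A 7-joint arm with a two-finger parallel gripper is mounted at the origin on the work surface. World frame = base frame: x ahead of the robot, y to its left, z up, the work surface at z = 0. Lengths are in mm, angles in rad, forces in N, time in s.
With the tool pointing down it reaches from about 425 to 1025 mm from the base axis. Payload 3.6 kg.
Tool frame: the origin (TCP) lies between the finger pads; the fingertips stand 25 mm ahead of it and the grasp point (between the pads) lies 6 mm ahead of it; y points along the fingers, z is the direction in which the jaws open and shut, and the axes are right-handed (so a half turn about y gives the same grasp; the last joint's range is limited). The gripper opens to 85 mm and grips with 20 to 120 N. Pads are 22 mm wide; open, the fingers measure 114 mm over their backs; the gripper's body (76 mm by 85 mm) begins 54 mm behind the grasp point. The pads swing forward as they close: fully open they stand 13 mm farther back than shut.
Start: joints at [1.107, 0.591, 0.048, 1.609, -0.033, 0.943, -0.034], TCP at [262.714, -675.73, 233.402] pointing down, gripper open.
Joint ranges: [-2.69, 2.69], [-0.47, 2.24], [-1.27, 1.36], [0.19, 2.51], [-1.53, 4.68], [0.08, 2.07], [-3.09, 3.09]. Speed limits (rad/s): [2.57, 2.57, 3.14, 3.14, 3.14, 3.14, 3.14].

### API

Orientations are given as a unit quaternion [w, x, y, z].
In Python, from station import robot gives the robot as it stands.
- The arm moves only by the tool carry_out, never from a script. Its argument "plan" is one flat list of numbers, 7 for each row, row after row: the shift along the tool's x, y, z in m, then the turn, a rotation vector about the tool's x, y, z in degrees, then the opening, from 0 (shut) to 1 (fully open). A call has exactly 8 rows; each row shifts and turns the commanded pose from where the row before left it, along the tool's axes as they then stand; what a row does not reach is not made up. A row lasts 1/8 s, in which the tool goes at most 62.5 mm and 10.7 degrees, less where a joint would pass 70% of its speed; a pose out of reach is approached as far as the arm can. A call with a gripper value outside its range is refused whole. The fingers move at their own pace and stop on an object; "force" is the grip in N (left out, the last holds). Time passes only in rows, so rows that do not move let the fingers close, or fill a call up. It gives the time, the measured TCP pose, the force and the opening at its end, in the units of the state.
- robot.state(): the state, without advancing time (a new reading comes with each control period).
- robot.capture(name): name is "scene" or "top" or "wrist"; returns the picture (480x640x3 uint8, blue, green, red); there is no depth.
- robot.camera_params(name): a dict with "fx", "fy", "cx", "cy" (pixels), "world_to_cam" (4x4, takes a point from world to camera coordinates). Camera axes: x right, y down, z forward; pixel columns grow to the right and rows downward; lengths in mm; the calibration is good to about 2 mm. A picture is of the moment at which its call begins: read the wrist's pose just before it. camera_params takes no time and is no camera call; for the wrist camera it gives the pose at the moment of the call.
- robot.job_done(): hands the job in, once; it reports no verdict.
The state is a dict: "time": time; "joints": joint angles; "dq": joint speeds; "joint_torque": joint torques, N m; "ee_pos": TCP position; "eef_rot": TCP orientation; "force": force on the tool from outside, world axes, zero at the start; "moment": the same for the moment, N m; "opening": finger opening in mm.
Only numpy, scipy, OpenCV 4.12 (cv2) and the standard library are available. Lean on these libraries where they do the work, as an engineer would, in place of code of your own. Each camera call takes 0.05 s, during which the arm holds its last target.

### The job

Send the used blue tube rack into the UV decontamination box: with your fingertips push it along the steel shelf and in under the hanging amber flap until the whole rack goes over the inner edge and slides down the chute, then draw your hand back out so that the flap drops shut behind it. Only push the rack, never pick it up, and leave the green rack, the bottle and the jar where they stand.

Things in the scene. Friction and masses are not known exactly. Their poses are not given: they have to be found in the camera images.
- rack: the empty blue 96-place tube rack, a plastic block 124 mm long (its x), 86 mm wide (its y), 30 mm high, about 150 g, slippery (friction about 0.2 against everything). It lies lengthwise on the steel feed shelf, its x axis along the feed direction to within 2 degrees. Origin: centre of its underside.
- uvbox: the fixed benchtop UV decontamination box and its feed shelf: white frame, amber clear panes and roof, teal header, 128 mm wide, 219 mm high, walls from x = 0 to 250 mm. Origin on the bench below the middle of the flap plane; x is the feed direction (level, from the shelf into the box), y across, z up
- shelf_end (a point): middle of the feed shelf's open outer end, on its surface: a level polished steel plate 90 mm above the bench, running 275 mm from here to the flap. Guide strips along both sides stand 15 mm above it, 104 mm apart; the rack lies between them and is free behind
- flap_sill (a point): point on the shelf surface at the middle of the flap plane (box x = 0, y = 0, 90 mm above the bench)
- opening_top (a point): middle of the lower edge of the teal header over the opening, 103 mm above the shelf, 2 mm inside the flap plane; the header goes up to the roof. The opening below it is 104 mm wide, so a hand must lean into it (some 30 to 45 degrees) to push past the flap plane
- chute_edge (a point): middle of the inner edge, 62 mm beyond flap_sill at shelf height: the level steel floor ends here and a smooth chute falls away at 30 degrees for 150 mm. The rack tips over the edge once its middle is past it (its rear end is then a few mm inside the flap plane) and slides down by itself
- chute_stop (a point): foot of the chute at the middle of the rubber stop, 192 mm beyond the flap plane, 15 mm above the bench; resting against it, the rack lies tilted 30 degrees with its origin some 138 mm beyond the flap plane and 46 mm above the bench
- flap (a joint): angle of the amber flap in rad: 0 hanging shut, growing as its lower edge swings into the box, 1.45 fully up. 100 mm wide, 4 mm thick, 60 g; hinge along its top, 192 mm above the bench and 5 mm inside the flap plane; lower edge 2 mm above the shelf. Swings only inward, takes under 1 N at the bottom, and falls shut by its weight in under a second
- flap_edge (a point): middle of the flap's lower edge (moves with the flap)
- green_rack: bystander: green tube rack of the same size with ten small capped tubes in it, 42 mm high in all, loose on the bench; origin: centre of its underside
- bottle: bystander: amber reagent bottle with white cap, diameter 60 mm, 125 mm high, loose on the bench; origin: centre of its underside
- jar: bystander: white jar with blue cap, diameter 52 mm, 65 mm high, loose on the bench; origin: centre of its underside
There are look-alikes about, which are no part of the job. Of the things that look like the rack, the middle-sized one is meant.

How it is judged (in metres and radians):
On the way, in this order (a step that is already met when the one before it is completed fails the run):
1. the rack, pushed along the shelf, swings the flap open with its nose under it (value of joint flap above 0.3 rad and x of rack in the frame of uvbox above -0.06 m), for 0.05 s.
2. the whole rack is past the flap and over the edge of the chute (x of rack in the frame of uvbox above 0.08 m and z of rack in the frame of uvbox below 0.085 m), for 0.05 s.
At the end, for the whole second after the job is handed in: the blue rack lies at rest down the chute inside the box (its origin 120 to 165 mm beyond the flap plane and 25 to 65 mm above the bench) and the flap hangs shut (under 0.05 rad) (x of rack in the frame of uvbox between 0.12 and 0.165 m and z of rack in the frame of uvbox between 0.025 and 0.065 m and linear speed of rack below 0.02 m/s and value of joint flap below 0.05 rad); the robot touches nothing.
It fails at once if the blue rack is lifted more than 15 mm off the shelf (z of rack in the frame of uvbox above 0.105 m).
It fails at once if the green rack is moved by more than 20 mm (distance of green_rack from where it was at the start of the episode above 0.02 m).
It fails at once if the bottle is moved by more than 20 mm (distance of bottle from where it was at the start of the episode above 0.02 m).
It fails at once if the jar is moved by more than 20 mm (distance of jar from where it was at the start of the episode above 0.02 m).
It also fails if it takes over 38 s, if anything falls off the work surface, if the arm or the gripper's body presses on something with over 40 N, if the wrist force passes 120 N, or if a joint passes its speed limit or range.

## Working session

There is one attempt and no reset: what is moved stays moved. The work goes in short steps, Python scripts to look and compute and a tool call to move; the robot and the scene stay as the last step left them, time stands still between calls to the robot, and variables do not carry over. Pictures are saved under pics/ and viewed, and the job is handed in when it is done.

Besides the shell and the picture viewer there is one more tool, called after "Emit:" as name(argument=value, ...) on one line, values as JSON. carry_out: Moves the arm, as the interface text tells. Its arguments: {"type":"object","properties":{"plan":{"type":"array","items":{"type":"number"}},"force":{"type":"number"}},"required":["plan"]}

```bash
mkdir -p pics; ls
python3 - <<'E'
from station import robot
import cv2
s=robot.state();print(s)
for n in("scene","top","wrist"):
    cv2.imwrite(f"pics/{n}0.png",robot.capture(n)); p=robot.camera_params(n);print(n,p)
E
```

```text
pics
{'time': 0.0, 'joints': array([ 1.10651436,  0.59212976,  0.04829187,  1.60983583, -0.03333135,
        0.94269159, -0.03370909]), 'dq': array([ 0.00038312,  0.00078073,  0.00121753,  0.00085578,  0.00126361,
        0.00099496, -0.00114437]), 'joint_torque': array([-3.86067950e-04, -5.48693740e+01,  1.54620700e+00, -1.98125160e+01,
        9.35111835e-03,  8.61833047e-03, -1.63813888e-05]), 'ee_pos': array([ 262.41818475, -674.95416874,  232.22798996]), 'eef_rot': array([ 0.1301808 , -0.13054338,  0.69576369, -0.69420765]), 'force': array([-0.2980246 ,  0.21896333,  0.14094422]), 'moment': array([ 0.02079268, -0.09020474,  0.00301194]), 'opening': 85.4426356813333}
scene {'fx': 535.7536017753756, 'fy': 535.7536017753756, 'cx': 322.25066838718914, 'cy': 236.86496965877973, 'world_to_cam': array([[ 3.07108485e-02,  9.99441593e-01, -1.31661262e-02,
         1.92913204e+01],
       [ 8.82068869e-01, -3.32949979e-02, -4.69942500e-01,
        -3.77919411e+02],
       [-4.70118446e-01,  2.81890285e-03, -8.82598833e-01,
         1.36936971e+03],
       [ 0.00000000e+00,  0.00000000e+00
[... 276 characters left out ...]
1, -7.87766163e-03, -8.85769189e-02,
         4.86450314e+02],
       [ 8.83938371e-02,  2.11553853e-02, -9.95860924e-01,
         1.27654394e+03],
       [ 0.00000000e+00,  0.00000000e+00,  0.00000000e+00,
         1.00000000e+00]])}
wrist {'fx': 378.6422529993525, 'fy': 378.6422529993525, 'cx': 318.5019056656241, 'cy': 236.31259371682748, 'world_to_cam': array([[ 3.62851086e-01, -9.31845586e-01, -1.70112844e-03,
        -7.25363904e+02],
       [-8.95858749e-01, -3.49339457e-01,  2.74588866e-01,
        -3.53280580e+01],
       [-2.56468694e-01, -9.81108975e-02, -9.61560222e-01,
         3.79318048e+02],
       [ 0.00000000e+00,  0.00000000e+00,  0.00000000e+00,
         1.00000000e+00]])}
```

View pics/scene0.png

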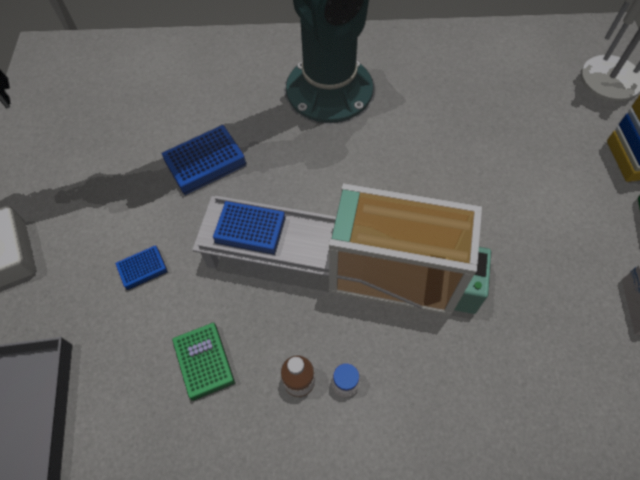

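View pics/top0.png

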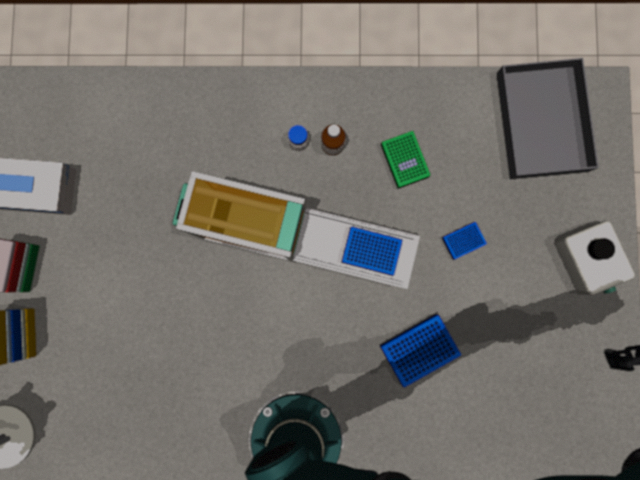

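View pics/wrist0.png

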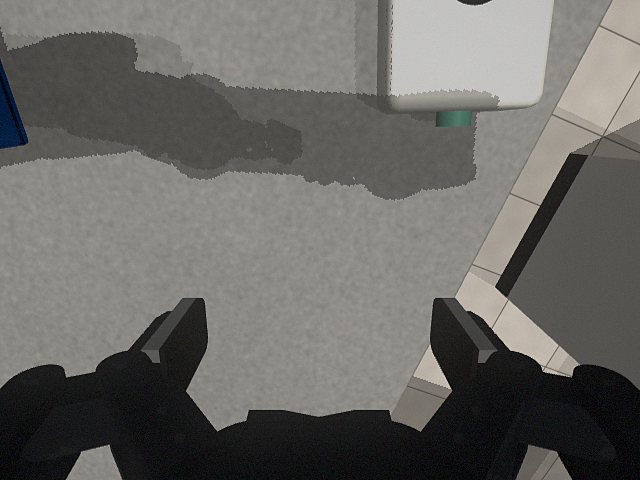

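```bash
cat > h.py <<'E'
import numpy as np,cv2
from station import robot
from scipy.spatial.transform import Rotation as R
def rot(q): return R.from_quat([q[1],q[2],q[3],q[0]])
def ray(p,uv,z):
    W=np.array(p["world_to_cam"]);C=-W[:3,:3].T@W[:3,3]
    d=W[:3,:3].T@np.array([(uv[0]-p["cx"])/p["fx"],(uv[1]-p["cy"])/p["fy"],1]);return C+d*(z-C[2])/d[2]
def proj(p,X):
    W=np.array(p["world_to_cam"]);c=W[:3,:3]@np.array(X)+W[:3,3];return np.array([p["fx"]*c[0]/c[2]+p["cx"],p["fy"]*c[1]/c[2]+p["cy"]])
E
python3 - <<'E'
from h import *
print(rot(robot.state()["eef_rot"]).as_matrix().round(3))
for n,roi in(("top",(330,215,100,80)),("scene",(200,190,100,80))):
    im=cv2.imread(f"pics/{n}0.png");p=robot.camera_params(n)
    h=cv2.cvtColor(im,cv2.COLOR_BGR2HSV);m=cv2.inRange(h,(105,120,50),(130,255,255))
    cs,_=cv2.findContours(m,cv2.RETR_EXTERNAL,cv2.CHAIN_APPROX_NONE)
    for c in cs:
        if cv2.contourArea(c)<300: continue
        r=cv2.minAreaRect(c);b=cv2.boxPoints(r)
        print(n,r); P=np.array([ray(p,q,120 if n=='top' else 120)[:2] for q in b]);print(P.round(), [round(np.linalg.norm(P[i]-P[i-1])) for i in range(4)],P.mean(0).round(1))
im=cv2.imread("pics/top0.png")[160:300,165:430];cv2.imwrite("pics/topz.png",cv2.resize(im,None,fx=3,fy=3,interpolation=cv2.INTER_CUBIC))
im=cv2.imread("pics/scene0.png")[175:320,190:500];cv2.imwrite("pics/scz.png",cv2.resize(im,None,fx=2.5,fy=2.5,interpolation=cv2.INTER_CUBIC))
E
```

```text
[[-0.932 -0.001  0.362]
 [-0.362  0.002 -0.932]
 [ 0.    -1.    -0.002]]
top ((420.239990234375, 350.3861389160156), (48.14590835571289, 67.33614349365234), 60.524105072021484)
[[ 242. -192.]
 [ 318. -324.]
 [ 225. -376.]
 [ 150. -245.]] [106, 152, 106, 151] [ 233.8 -284.1]
top ((371.69659423828125, 250.5507354736328), (53.411434173583984, 36.888240814208984), 14.470293045043945)
[[ 431. -106.]
 [ 514. -127.]
 [ 484. -245.]
 [ 402. -224.]] [121, 85, 122, 85] [ 457.7 -175.3]
top ((464.3000793457031, 240.1000213623047), (25.491174697875977, 37.11872482299805), 63.43495178222656)
[[ 490. -336.]
 [ 529. -412.]
 [ 477. -437.]
 [ 438. -361.]] [58, 86, 58, 85] [ 483.3 -386.5]
top ((15.588235855102539, 182.85293579101562), (32.28922653198242, 13.575281143188477), 4.39870548248291)
[[597. 698.]
 [629. 698.]
 [623. 621.]
 [591. 621.]] [77, 32, 77, 32] [610.1 659.4]
scene ((346.0, 376.5), (25.0, 24.0), 90.0)
[[738. -20.]
 [740.  21.]
 [782.  18.]
 [780. -22.]] [42, 41, 42, 40] [759.9  -0.9]
scene ((140.5515594482422, 267.3659973144531), (29.140439987182617, 45.58904266357422), 66.03751373291016)
[[ 533. -428.]
 [ 496. -354.]
 [ 553. -325.]
 [ 588. -398.]] [63, 83, 64, 81] [ 542.7 -376. ]
scene ((248.1981201171875, 226.44338989257812), (65.66815185546875, 42.693511962890625), 10.619654655456543)
[[ 493. -245.]
 [ 398. -236.]
 [ 431. -106.]
 [ 524. -121.]] [128, 95, 134, 93] [ 461.6 -176.8]
scene ((204.00003051757812, 158.0), (46.51021194458008, 72.44860076904297), 63.43495178222656)
[[ 279. -367.]
 [ 197. -234.]
 [ 310. -185.]
 [ 385. -313.]] [119, 156, 124, 148] [ 292.5 -274.6]
```

View pics/topz.png

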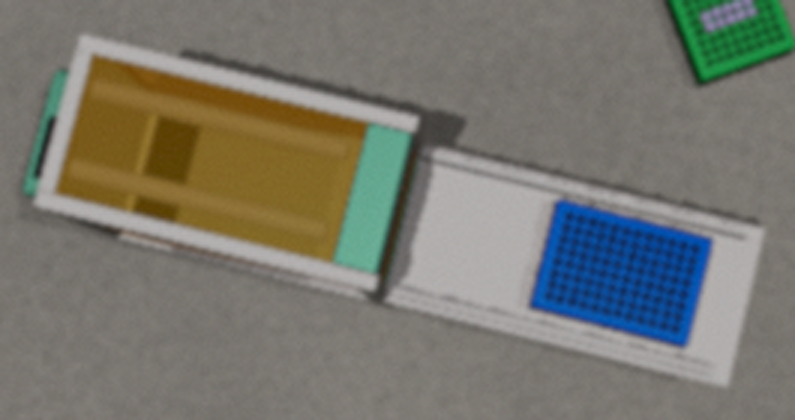

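View pics/scz.png

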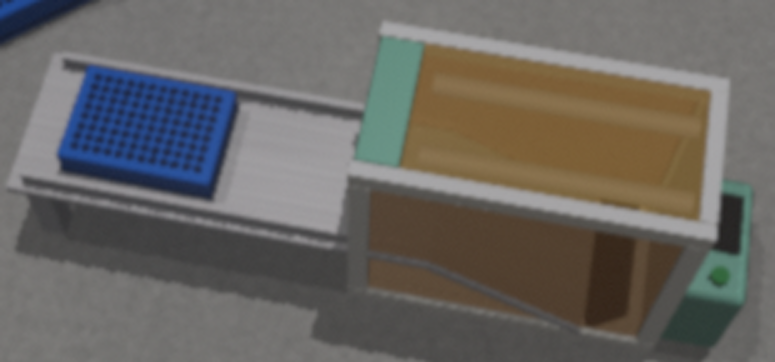

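Run:
```python
from h import *
p=robot.camera_params("top");q=robot.camera_params("scene")
roof=[(84,37),(420,118),(378,300),(35,205)]
R_=[ray(p,(165+x/3,160+y/3),219)[:2].round(1) for x,y in roof];print("roof top",R_,(R_[0]-R_[3]),(R_[1]-R_[2]),R_[1]-R_[0],R_[2]-R_[3])
for P in(R_[1]-R_[0],R_[2]-R_[3]):print(np.degrees(np.arctan2(-P[0],-P[1])),np.linalg.norm(P))
roof=[(383,25),(727,82),(716,240),(350,178)]
R_=[ray(q,(190+x/2.5,175+y/2.5),219)[:2].round(1) for x,y in roof];print("roof scene",R_)
for P in(R_[1]-R_[0],R_[2]-R_[3]):print(np.degrees(np.arctan2(P[0],P[1])),np.linalg.norm(P))
for z in(90,105):
  print(z,[ray(p,(165+x/3,160+y/3),z)[:2].round(1) for x,y in((763,225),(727,385))],[ray(q,(190+x/2.5,175+y/2.5),z)[:2].round(1) for x,y in((55,53),(10,188))])
```

```text
roof top [array([615.3, 216. ]), array([558.3, -24.8]), array([429.1,   3.2]), array([494.3, 247.2])] [121.  -31.2] [129.2 -28. ] [ -57.  -240.8] [ -65.2 -244. ]
13.317416278027725 247.45431901666217
14.960643751563175 252.56096293766382
roof scene [array([439.,   8.]), array([496.5, 247.7]), array([617.4, 219.8]), array([562.4, -20.5])]
13.48940475290689 246.50018255571334
12.891833266572384 246.51387384891748
90 [array([ 497.2, -289.8]), array([ 372.2, -261. ])] [array([ 370.7, -259.1]), array([ 495.4, -286.3])]
105 [array([ 495.7, -287.1]), array([ 372.2, -258.5])] [array([ 380.3, -255.5]), array([ 503.1, -282.3])]
```

```bash
cat >> h.py <<'E'
th=np.radians(13.4);F=np.array([np.sin(th),np.cos(th),0]);N=np.array([-np.cos(th),np.sin(th),0]);Z=np.array([0,0,1.]);O=np.array([497.6,-8.5,0])
def box(X): X=np.asarray(X)-O; return np.array([X@F,X@N,X[2]])
def world(b): return O+b[0]*F+b[1]*N+b[2]*Z
def pose(b,t):  # tip at box b, tilt t deg -> TCP,R
    t=np.radians(t);d=np.sin(t)*F-np.cos(t)*Z; z=-N; x=np.cross(d,z)
    return world(b)-25*d, R.from_matrix(np.c_[x,d,z])
def plan(target,Rt,n=8,T=None,Rc=None):
    s=robot.state(); T=s["ee_pos"] if T is None else T; Rc=rot(s["eef_rot"]) if Rc is None else Rc
    w=(Rc.inv()*Rt).as_rotvec();step=R.from_rotvec(w/n);dw=(target-T)/n
    for i in range(n):
        sh=Rc.inv().apply(dw)/1000;print((sh.round(4)).tolist(),np.degrees(w/n).round(2).tolist())
        Rc=Rc*step
def where():
    s=robot.state();r=rot(s["eef_rot"]).as_matrix();tip=s["ee_pos"]+25*r[:,1]
    print("t",s["time"],"TCPbox",box(s["ee_pos"]).round(1),"tipbox",box(tip).round(1),"tilt",np.degrees(np.arctan2(r[:,1]@F,-r[2,1])).round(1),"zerr",(r[:,2]@F).round(3),r[2,2].round(3),"F",s["force"].round(1),"op",s["opening"],"q",np.round(s["joints"],2))
E
python3 - <<'E'
from h import *
where()
t,r=pose([-310,0,230],0);print(t);plan(t,r)
E
```

```text
t 0.15 TCPbox [-703.    74.2  232.5] tipbox [-703.    74.2  207.5] tilt 0.1 zerr -0.823 -0.002 F [ 0.5 -0.2 -0.6] op 85.30526816077366 q [ 1.11  0.59  0.05  1.61 -0.03  0.94 -0.03]
[ 425.75814992 -310.06052224  255.        ]
[-0.0356, -0.0028, -0.0351] [0.01, -6.92, -0.01]
[-0.0395, -0.0028, -0.0306] [0.01, -6.92, -0.01]
[-0.0429, -0.0028, -0.0256] [0.01, -6.92, -0.01]
[-0.0457, -0.0028, -0.0203] [0.01, -6.92, -0.01]
[-0.0478, -0.0028, -0.0146] [0.01, -6.92, -0.01]
[-0.0492, -0.0028, -0.0087] [0.01, -6.92, -0.01]
[-0.0499, -0.0028, -0.0027] [0.01, -6.92, -0.01]
[-0.0499, -0.0028, 0.0033] [0.01, -6.92, -0.01]
```

Emit:
carry_out(plan=[-0.0356, -0.003, -0.035, 0, -6.9, 0, 0.45, -0.0395, -0.003, -0.0305, 0, -6.9, 0, 0.45, -0.043, -0.003, -0.0255, 0, -6.9, 0, 0.45, -0.0455, -0.003, -0.02, 0, -6.9, 0, 0.45, -0.048, -0.003, -0.0145, 0, -6.9, 0, 0.45, -0.049, -0.003, -0.0085, 0, -6.9, 0, 0.45, -0.05, -0.003, -0.0025, 0, -6.9, 0, 0.45, -0.05, -0.003, 0.0035, 0, -6.9, 0, 0.45])

```text
time: 1.15
ee_pos: [427.8, -310.1, 257.5]
eef_rot: [-0.439, 0.439, -0.555, 0.555]
force: [1.0, -0.7, 0.6]
opening: 38.0
```

Run:
```python
from h import *
where()
t,r=pose([-300,0,200],42);print(t);plan(t,r)
```

```text
t 1.15 TCPbox [-309.6   -2.   257.5] tipbox [-309.6   -2.   232.5] tilt -0.0 zerr 0.001 -0.0 F [ 1.  -0.7  0.6] op 38.00638054183586 q [ 0.75  0.33 -0.27  2.02  0.12  0.81  0.19]
[ 424.19888857 -316.60561629  218.57862064]
[0.0009, 0.0049, -0.0002] [0.0, 0.01, 5.25]
[0.0013, 0.0048, -0.0002] [0.0, 0.01, 5.25]
[0.0018, 0.0046, -0.0002] [0.0, 0.01, 5.25]
[0.0022, 0.0044, -0.0002] [0.0, 0.01, 5.25]
[0.0026, 0.0042, -0.0002] [0.0, 0.01, 5.25]
[0.0029, 0.004, -0.0002] [0.0, 0.01, 5.25]
[0.0033, 0.0037, -0.0002] [0.0, 0.01, 5.25]
[0.0036, 0.0034, -0.0002] [0.0, 0.01, 5.25]
```

Emit:
carry_out(plan=[0.001, 0.005, 0, 0, 0, 5.25, 0.45, 0.0015, 0.005, 0, 0, 0, 5.25, 0.45, 0.002, 0.0045, 0, 0, 0, 5.25, 0.45, 0.002, 0.0045, 0, 0, 0, 5.25, 0.45, 0.0025, 0.004, 0, 0, 0, 5.25, 0.45, 0.003, 0.004, 0, 0, 0, 5.25, 0.45, 0.0035, 0.0035, 0, 0, 0, 5.25, 0.45, 0.0035, 0.0035, 0, 0, 0, 5.25, 0.45])

```text
time: 2.15
ee_pos: [425.5, -319.5, 218.1]
eef_rot: [0.608, -0.208, 0.676, -0.361]
force: [-0.6, -0.3, 0.2]
opening: 38.4
```

Run:
```python
from h import *
where()
for n in("scene","wrist","top"): cv2.imwrite(f"pics/{n}1.png",robot.capture(n))
t,r=pose([-275,0,104],42);print(t);plan(t,r)
```

```text
t 2.15 TCPbox [-319.3   -1.9  218.1] tipbox [-302.5   -2.   199.5] tilt 42.1 zerr -0.003 0.0 F [-0.6 -0.3  0.2] op 38.422110202871075 q [ 1.19  0.64 -0.47  1.86 -0.39  1.13  0.76]
[ 429.99258616 -292.28621934  122.57862064]
[0.0053, 0.0111, -0.0001] [-0.01, -0.04, -0.0]
[0.0053, 0.0111, -0.0001] [-0.01, -0.04, -0.0]
[0.0053, 0.0111, -0.0001] [-0.01, -0.04, -0.0]
[0.0053, 0.0111, -0.0001] [-0.01, -0.04, -0.0]
[0.0053, 0.0111, -0.0002] [-0.01, -0.04, -0.0]
[0.0053, 0.0111, -0.0002] [-0.01, -0.04, -0.0]
[0.0053, 0.0111, -0.0002] [-0.01, -0.04, -0.0]
[0.0053, 0.0111, -0.0002] [-0.01, -0.04, -0.0]
```

View pics/scene1.png

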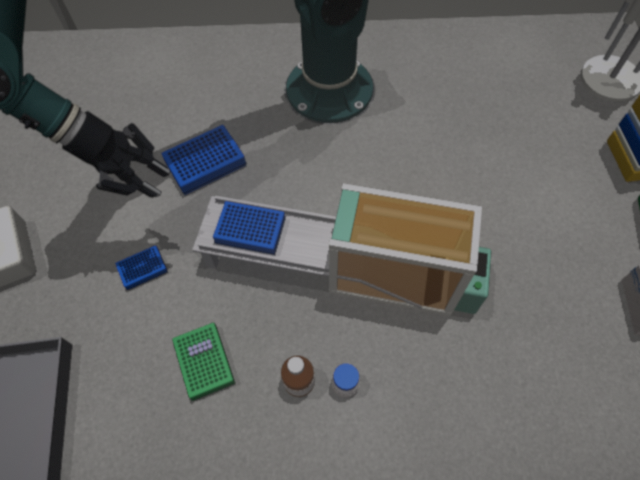

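View pics/wrist1.png

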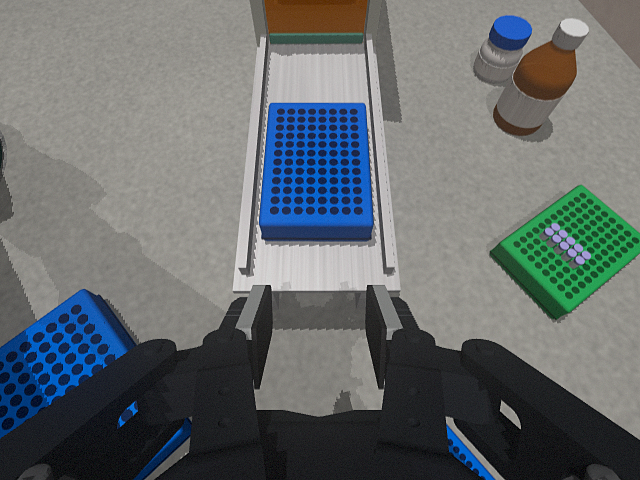

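Run:
```python
from h import *
p=robot.camera_params("wrist");s=robot.state();r=rot(s["eef_rot"]).as_matrix()
for b in([-275,0,90],[0,0,90],[-234,43,120],[-234,-43,120],[-110,43,120],[-275,52,105]):print(b,proj(p,world(b)).round())
for a in(25,20,15):
  for x in(-11,11): print(a,x,[proj(p,s["ee_pos"]+a*r[:,1]+x*r[:,0]+k*r[:,2]).round() for k in(-19,19)])
q=robot.camera_params("scene")
for a in(25,20,15):print(a,[proj(q,s["ee_pos"]+a*r[:,1]+k*r[:,2]).round() for k in(-19,19)])
```

```text
[-275, 0, 90] [315. 293.]
[0, 0, 90] [315.  48.]
[-234, 43, 120] [256. 228.]
[-234, -43, 120] [373. 227.]
[-110, 43, 120] [266. 103.]
[-275, 52, 105] [243. 287.]
25 -11 [array([275., 259.]), array([356., 259.])]
25 11 [array([276., 302.]), array([355., 302.])]
20 -11 [array([273., 263.]), array([357., 263.])]
20 11 [array([275., 307.]), array([356., 307.])]
15 -11 [array([272., 267.]), array([359., 267.])]
15 11 [array([274., 312.]), array([357., 312.])]
25 [array([178., 184.]), array([171., 201.])]
20 [array([176., 182.]), array([169., 199.])]
15 [array([173., 181.]), array([166., 198.])]
```

Run:
```python
from h import *
a=cv2.imread("pics/scene1.png")[110:270,90:300];b=cv2.imread("pics/top1.png")[190:310,340:480]
cv2.imwrite("pics/z1.png",cv2.resize(a,None,fx=3.8,fy=3.5*3.8/3.5,interpolation=cv2.INTER_CUBIC)[:600])
cv2.imwrite("pics/z2.png",cv2.resize(b,None,fx=5,fy=5,interpolation=cv2.INTER_CUBIC))
s=robot.state();r=rot(s["eef_rot"]).as_matrix()
for n in("scene","top"):
  q=robot.camera_params(n)
  for a in(25,10):
    for x in(-11,11):print(n,a,x,[proj(q,s["ee_pos"]+a*r[:,1]+x*r[:,0]+k*r[:,2]).round(1) for k in(-19,19)])
```

```text
scene 25 -11 [array([181. , 182.1]), array([174.1, 199.2])]
scene 25 11 [array([174.6, 185.1]), array([167.8, 201.9])]
scene 10 -11 [array([174.3, 177.8]), array([167.3, 195. ])]
scene 10 11 [array([168. , 180.9]), array([161. , 197.8])]
top 25 -11 [array([430.5, 269.6]), array([434.6, 252.2])]
top 25 11 [array([436.6, 271.7]), array([440.6, 254.6])]
top 10 -11 [array([436.3, 270.6]), array([440.4, 253. ])]
top 10 11 [array([442.3, 272.7]), array([446.4, 255.4])]
```

View pics/z1.png

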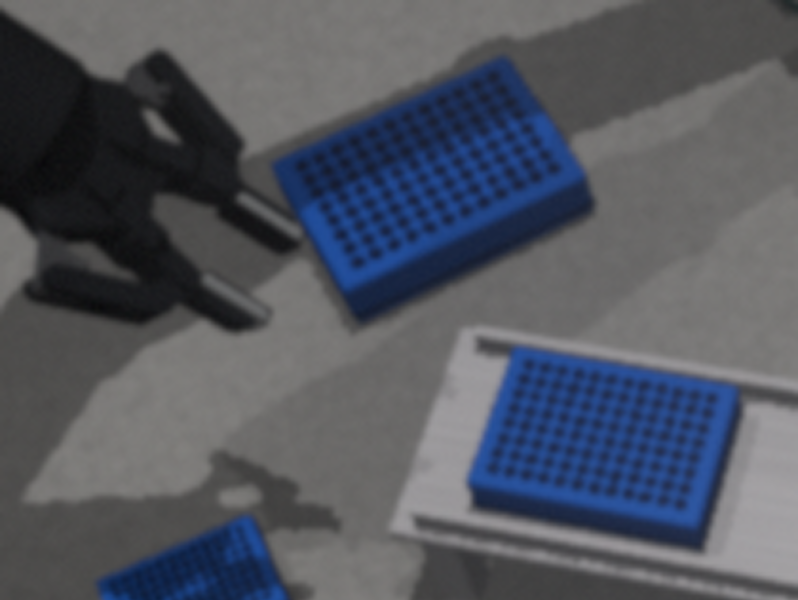

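View pics/z2.png

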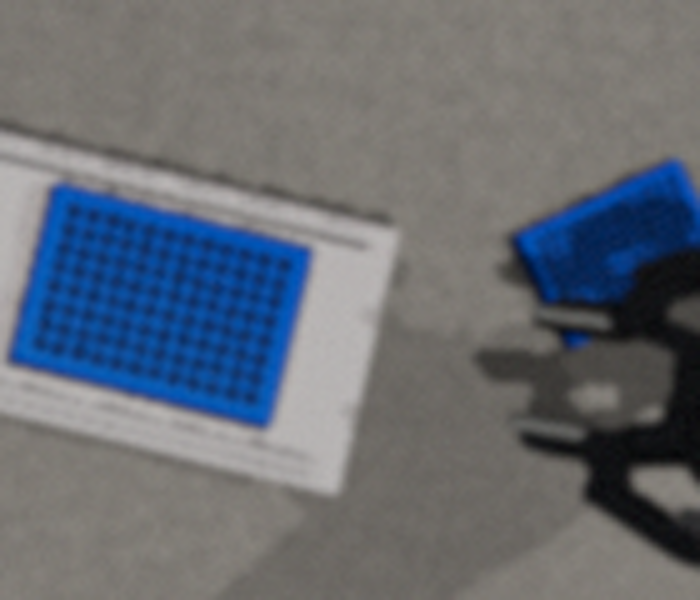

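Run:
```python
from h import *
s=robot.state();r=rot(s["eef_rot"]).as_matrix()
def tri(obs):
    A=[];b=[]
    for n,uv in obs:
        p=robot.camera_params(n);W=np.array(p["world_to_cam"]);C=-W[:3,:3].T@W[:3,3]
        d=W[:3,:3].T@np.array([(uv[0]-p["cx"])/p["fx"],(uv[1]-p["cy"])/p["fy"],1]);d/=np.linalg.norm(d)
        M=np.eye(3)-np.outer(d,d);A.append(M);b.append(M@C)
    X=np.linalg.lstsq(np.vstack(A),np.hstack(b),rcond=None)[0]
    for n,uv in obs: print("  res",n,(proj(robot.camera_params(n),X)-uv).round(1))
    print(X.round(),"tool xyz",(r.T@(X-s["ee_pos"])).round(1))
tri([("scene",(169,173.2)),("wrist",(262,286)),("top",(444,276))])
tri([("scene",(161,193.7)),("wrist",(378,286)),("top",(448,253))])
tri([("scene",(169,173.2)),("wrist",(262,286))])
tri([("scene",(161,193.7)),("wrist",(378,286))])
where()
```

```text
res scene [-1.1 -0.7]
  res wrist [-6.9  6.5]
  res top [-1.8 -1.9]
[ 402. -312.  224.] tool xyz [ -6.9  -3.3 -23.7]
  res scene [-1.4 -0.4]
  res wrist [-4.3  2. ]
  res top [-1.3 -1. ]
[ 448. -321.  226.] tool xyz [-9.  -3.5 23.1]
  res scene [-0.2  0.2]
  res wrist [-1.2 -0.7]
[ 405. -309.  225.] tool xyz [ -9.5  -2.1 -21.5]
  res scene [-0.6  0.4]
  res wrist [-2.3 -1.9]
[ 450. -320.  225.] tool xyz [-10.   -2.   24.1]
t 2.3 TCPbox [-319.9   -1.2  217. ] tipbox [-303.2   -1.3  198.4] tilt 42.0 zerr -0.005 -0.002 F [-0.1  0.3  0. ] op 38.9322489210794 q [ 1.19  0.64 -0.47  1.86 -0.39  1.12  0.76]
```

Run:
```python
from h import *
t,r=pose([-262,0,108],42);print(t);plan(t,r)
```

```text
[ 433.0053089  -279.64013292  126.57862064]
[0.0037, 0.0118, -0.0002] [-0.01, -0.04, -0.0]
[0.0037, 0.0118, -0.0002] [-0.01, -0.04, -0.0]
[0.0037, 0.0118, -0.0002] [-0.01, -0.04, -0.0]
[0.0037, 0.0118, -0.0002] [-0.01, -0.04, -0.0]
[0.0037, 0.0118, -0.0002] [-0.01, -0.04, -0.0]
[0.0037, 0.0118, -0.0002] [-0.01, -0.04, -0.0]
[0.0037, 0.0118, -0.0002] [-0.01, -0.04, -0.0]
[0.0037, 0.0118, -0.0002] [-0.01, -0.04, -0.0]
```

Emit:
carry_out(plan=[0.004, 0.013, 0, 0, 0, 0, 0.45, 0.004, 0.013, 0, 0, 0, 0, 0.45, 0.004, 0.013, 0, 0, 0, 0, 0.45, 0.004, 0.013, 0, 0, 0, 0, 0.45, 0.004, 0.013, 0, 0, 0, 0, 0.45, 0.004, 0.013, 0, 0, 0, 0, 0.45, 0.0035, 0.011, 0, 0, 0, 0, 0.45, 0.002, 0.0055, 0, 0, 0, 0, 0.45])

```text
time: 3.3
ee_pos: [435.2, -278.3, 127.7]
eef_rot: [0.607, -0.209, 0.676, -0.361]
force: [1.2, 0.2, -0.0]
opening: 38.3
```

Run:
```python
from h import *
where()
for n in("scene","wrist","top"): 
  im=robot.capture(n);cv2.imwrite(f"pics/{n}2.png",im)
  if n=="scene":cv2.imwrite("pics/z3.png",cv2.resize(im[130:290,130:340],None,fx=3.7,fy=3.7,interpolation=cv2.INTER_CUBIC))
where()
s=robot.state();r=rot(s["eef_rot"]).as_matrix()
for n in("scene","wrist"):
  q=robot.camera_params(n)
  for a in(25,0):
    for x in(-11,11):
      P=np.array([proj(q,s["ee_pos"]+a*r[:,1]+x*r[:,0]+k*r[:,2]) for k in(-19,19)])
      print(n,a,x,((P-[130,130])*3.7 if n=="scene" else P).round().tolist())
```

```text
t 3.3 TCPbox [-277.    -1.8  127.7] tipbox [-260.2   -1.9  109.1] tilt 42.0 zerr -0.002 -0.001 F [ 1.2  0.2 -0. ] op 38.26350585957349 q [ 1.14  0.75 -0.48  1.95 -0.4   0.91  0.8 ]
t 3.45 TCPbox [-277.4   -2.1  128.2] tipbox [-260.7   -2.2  109.7] tilt 42.0 zerr -0.003 -0.0 F [-0.3 -0.4 -0.1] op 38.44252922949887 q [ 1.14  0.75 -0.48  1.95 -0.4   0.92  0.8 ]
scene 25 -11 [[304.0, 299.0], [282.0, 360.0]]
scene 25 11 [[280.0, 308.0], [259.0, 368.0]]
scene 0 -11 [[267.0, 276.0], [244.0, 337.0]]
scene 0 11 [[244.0, 285.0], [221.0, 346.0]]
wrist 25 -11 [[275.0, 259.0], [356.0, 259.0]]
wrist 25 11 [[276.0, 302.0], [355.0, 302.0]]
wrist 0 -11 [[268.0, 280.0], [362.0, 280.0]]
wrist 0 11 [[270.0, 329.0], [361.0, 329.0]]
```

View pics/z3.png

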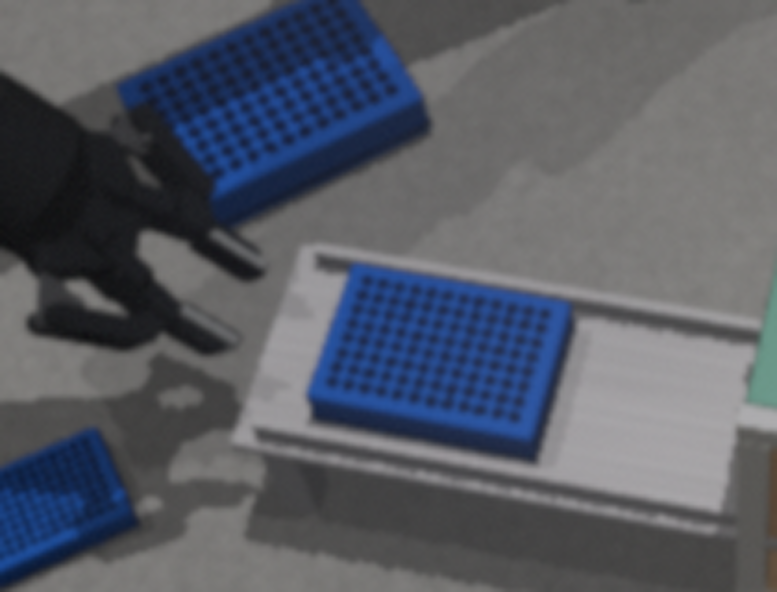

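View pics/wrist2.png

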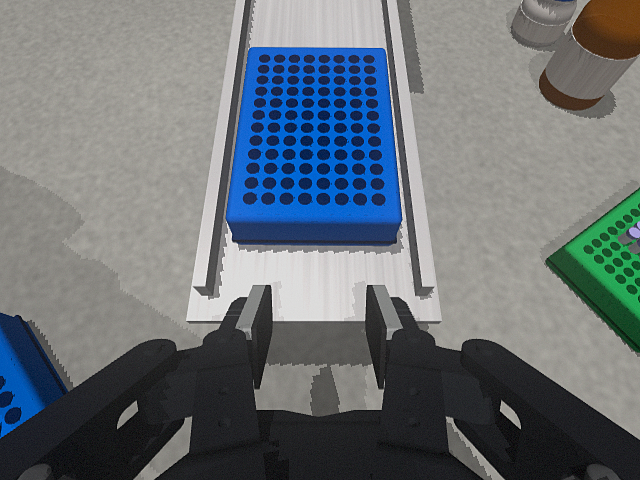

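Emit:
carry_out(plan=[0, 0.004, 0, 0, 0, 0, 0.45, 0, 0.004, 0, 0, 0, 0, 0.45, 0, 0.004, 0, 0, 0, 0, 0.45, 0, 0.004, 0, 0, 0, 0, 0.45, 0, 0.003, 0, 0, 0, 0, 0.45, 0.001, 0.003, 0, 0, 0, 0, 0.45, 0, 0.001, 0, 0, 0, 0, 0.45, 0, 0, 0, 0, 0, 0, 0.45])

```text
time: 4.45
ee_pos: [438.8, -264.6, 110.6]
eef_rot: [0.608, -0.209, 0.675, -0.362]
force: [0.1, -0.4, -0.2]
opening: 38.0
```

Run:
```python
from h import *
where()
for n in("scene","wrist"): 
  im=robot.capture(n);cv2.imwrite(f"pics/{n}3.png",im)
  if n=="scene":cv2.imwrite("pics/z4.png",cv2.resize(im[130:290,130:340],None,fx=3.7,fy=3.7,interpolation=cv2.INTER_CUBIC))
where()
```

```text
t 4.45 TCPbox [-262.8   -2.1  110.6] tipbox [-246.1   -2.2   92. ] tilt 42.0 zerr -0.003 -0.0 F [ 0.1 -0.4 -0.2] op 38.008084513224844 q [ 1.13  0.77 -0.48  1.98 -0.41  0.86  0.81]
t 4.55 TCPbox [-262.9   -2.2  110.7] tipbox [-246.2   -2.2   92.1] tilt 42.0 zerr -0.003 0.0 F [ 0.1 -0.7  0.4] op 38.478641366128485 q [ 1.13  0.77 -0.48  1.98 -0.41  0.86  0.81]
```

View pics/z4.png

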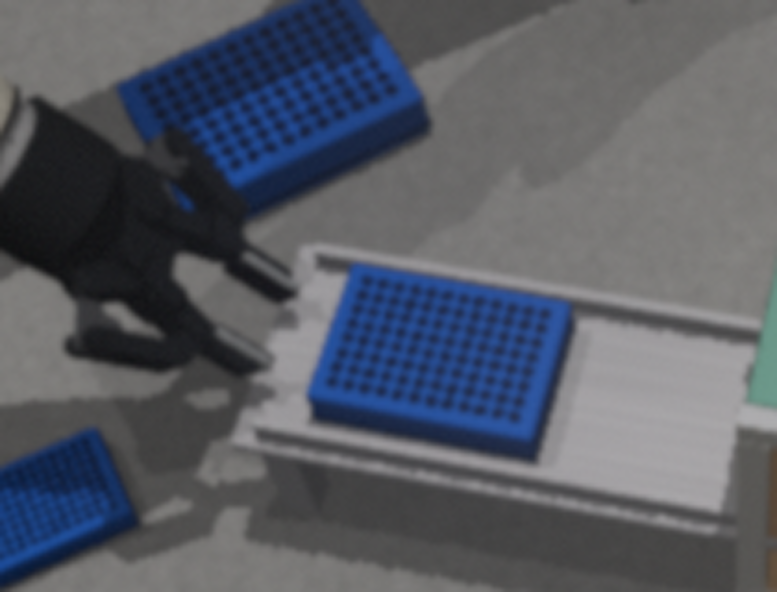

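View pics/wrist3.png

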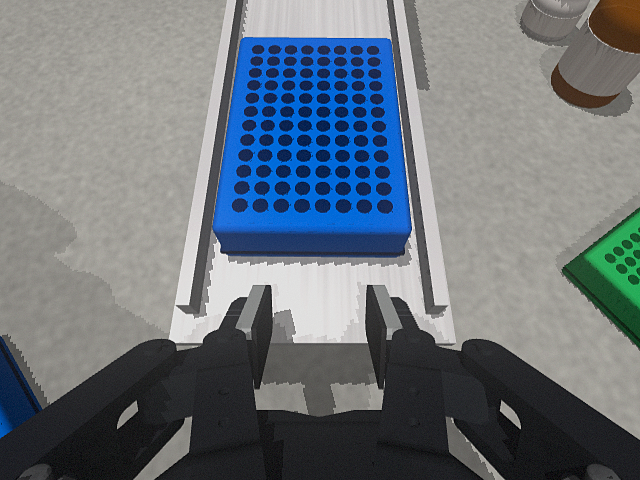

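Emit:
carry_out(plan=[-0.0015, 0.006, 0, 0, 0, 0, 0.45, -0.0015, 0.006, 0, 0, 0, 0, 0.45, -0.0074, 0.0067, 0, 0, 0, 0, 0.45, -0.0074, 0.0067, 0, 0, 0, 0, 0.45, -0.0074, 0.0067, 0, 0, 0, 0, 0.45, -0.0074, 0.0067, 0, 0, 0, 0, 0.45, -0.0074, 0.0067, 0, 0, 0, 0, 0.45, -0.0074, 0.0067, 0, 0, 0, 0, 0.45])

```text
time: 5.55
ee_pos: [455.4, -195.8, 103.6]
eef_rot: [0.608, -0.209, 0.675, -0.362]
force: [1.3, -2.1, -0.3]
opening: 38.3
```

Run:
```python
from h import *
where()
for n in("scene","wrist"): 
  im=robot.capture(n);cv2.imwrite(f"pics/{n}4.png",im)
  if n=="scene":cv2.imwrite("pics/z5.png",cv2.resize(im[130:330,130:400],None,fx=2.9,fy=2.9,interpolation=cv2.INTER_CUBIC))
where()
```

```text
t 5.55 TCPbox [-192.    -2.3  103.6] tipbox [-175.2   -2.4   85.1] tilt 42.0 zerr -0.003 0.0 F [ 1.3 -2.1 -0.3] op 38.291198160058585 q [ 1.07  0.77 -0.53  2.06 -0.47  0.74  0.79]
t 5.65 TCPbox [-190.7   -1.8  104. ] tipbox [-173.9   -1.8   85.5] tilt 42.1 zerr -0.0 -0.0 F [-0.3 -0.3 -0.1] op 38.46037464910196 q [ 1.07  0.77 -0.53  2.06 -0.47  0.74  0.79]
```

View pics/z5.png

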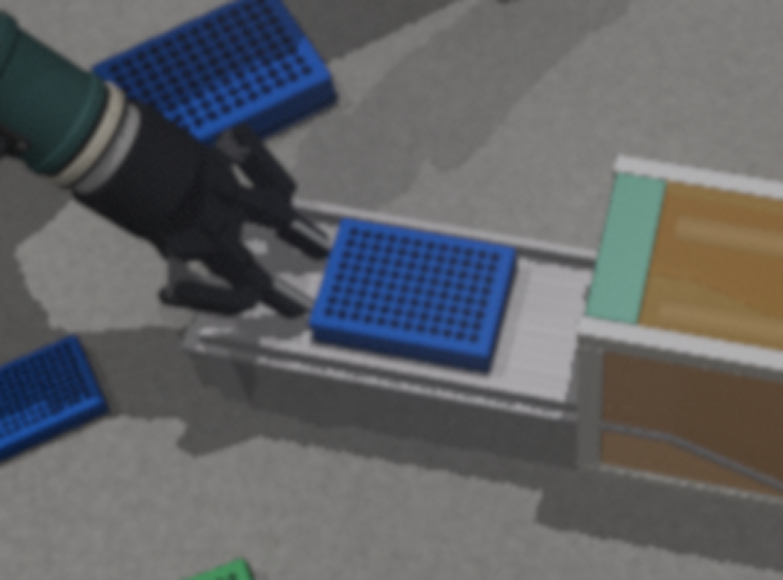

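View pics/wrist4.png

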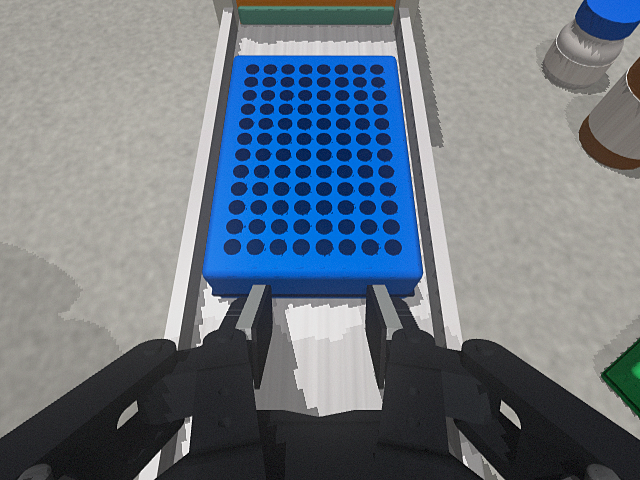

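Emit:
carry_out(plan=[-0.0074, 0.0067, 0, 0, 0, 0, 0.45, -0.0074, 0.0067, 0, 0, 0, 0, 0.45, -0.0074, 0.0067, 0, 0, 0, 0, 0.45, -0.0074, 0.0067, 0, 0, 0, 0, 0.45, -0.0074, 0.0067, 0, 0, 0, 0, 0.45, -0.0074, 0.0067, 0, 0, 0, 0, 0.45, -0.0074, 0.0067, 0, 0, 0, 0, 0.45, -0.0074, 0.0067, 0, 0, 0, 0, 0.45])

```text
time: 6.65
ee_pos: [474.1, -118.2, 103.4]
eef_rot: [0.608, -0.209, 0.675, -0.362]
force: [0.5, -1.1, 0.4]
opening: 38.4
```

Run:
```python
from h import *
where()
for n in("scene","wrist"): 
  im=robot.capture(n);cv2.imwrite(f"pics/{n}5.png",im)
  if n=="scene":cv2.imwrite("pics/z6.png",cv2.resize(im[130:330,180:450],None,fx=2.9,fy=2.9,interpolation=cv2.INTER_CUBIC))
where()
p=robot.camera_params("wrist")
for x in(-103,-95,-110): print(x,proj(p,world([x,0,120])).round())
```

```text
t 6.65 TCPbox [-112.2   -2.6  103.4] tipbox [-95.5  -2.6  84.8] tilt 42.0 zerr -0.003 0.0 F [ 0.5 -1.1  0.4] op 38.38445393406115 q [ 0.98  0.76 -0.6   2.14 -0.56  0.61  0.75]
t 6.75 TCPbox [-111.    -1.9  103.8] tipbox [-94.2  -1.9  85.2] tilt 42.1 zerr -0.0 -0.0 F [-0.8 -0.5  0.5] op 38.29183176343227 q [ 0.98  0.76 -0.6   2.14 -0.56  0.61  0.75]
-103 [310. 272.]
-95 [310. 253.]
-110 [309. 290.]
```

View pics/z6.png

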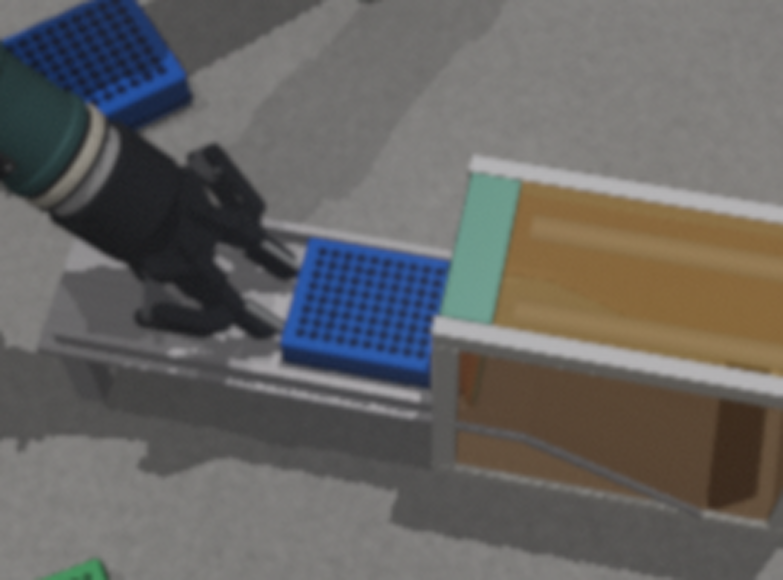

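View pics/wrist5.png

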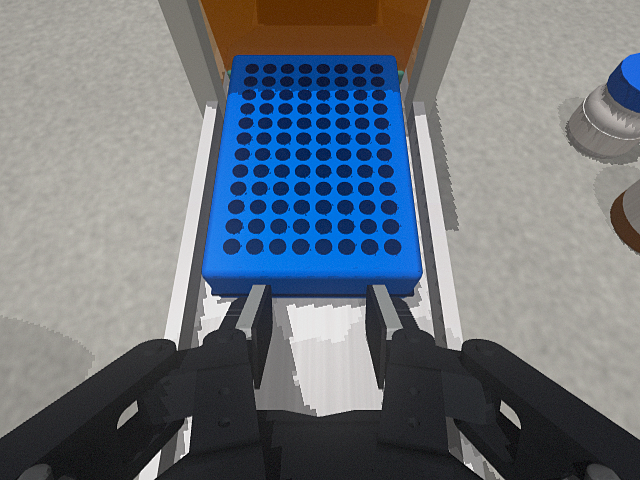

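Emit:
carry_out(plan=[-0.0074, 0.0067, 0, 0, 0, 0, 0.45, -0.0074, 0.0067, 0, 0, 0, 0, 0.45, -0.0074, 0.0067, 0, 0, 0, 0, 0.45, -0.0074, 0.0067, 0, 0, 0, 0, 0.45, -0.0074, 0.0067, 0, 0, 0, 0, 0.45, -0.0074, 0.0067, 0, 0, 0, 0, 0.45, -0.0074, 0.0067, 0, 0, 0, 0, 0.45, -0.0074, 0.0067, 0, 0, 0, 0, 0.45])

```text
time: 7.75
ee_pos: [492.8, -40.5, 103.2]
eef_rot: [0.608, -0.209, 0.675, -0.362]
force: [-0.6, -0.3, 0.0]
opening: 38.7
```

Run:
```python
from h import *
where()
for n in("scene","wrist"): 
  im=robot.capture(n);cv2.imwrite(f"pics/{n}6.png",im)
  if n=="scene":cv2.imwrite("pics/z7.png",cv2.resize(im[130:330,230:500],None,fx=2.9,fy=2.9,interpolation=cv2.INTER_CUBIC))
where()
p=robot.camera_params("wrist")
for x in(-22,-30): print(x,proj(p,world([x,0,120])).round())
```

```text
t 7.75 TCPbox [-32.2  -2.7 103.2] tipbox [-15.5  -2.8  84.6] tilt 42.0 zerr -0.003 -0.0 F [-0.6 -0.3  0. ] op 38.68013387938965 q [ 0.89  0.77 -0.68  2.2  -0.64  0.47  0.71]
t 7.85 TCPbox [-31.1  -2.1 103.6] tipbox [-14.4  -2.1  85. ] tilt 42.1 zerr -0.0 -0.0 F [-0.2 -0.  -0.2] op 38.44855828794888 q [ 0.89  0.77 -0.68  2.2  -0.64  0.47  0.71]
-22 [309. 269.]
-30 [309. 289.]
```

View pics/z7.png

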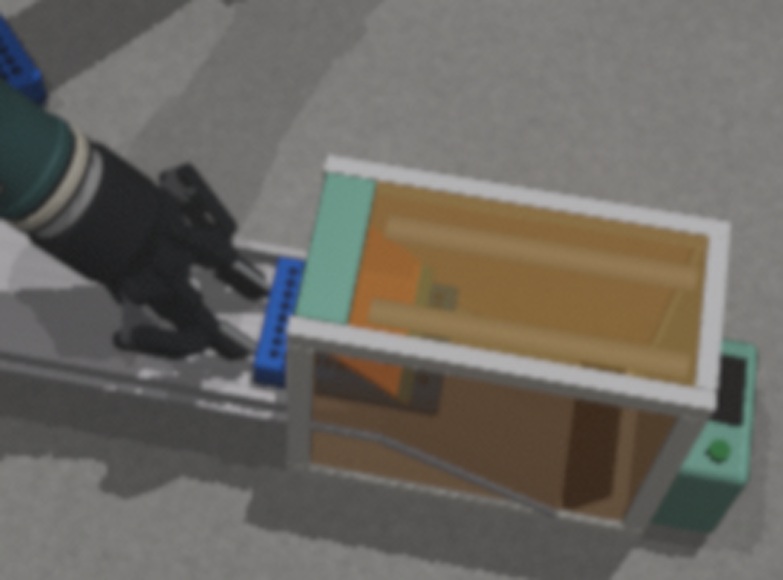

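View pics/wrist6.png

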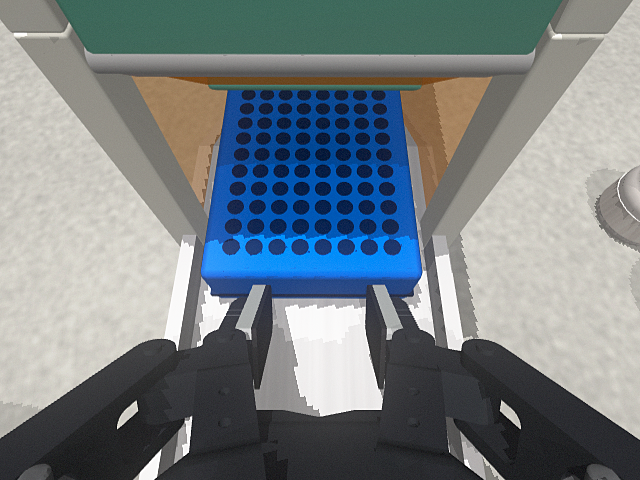

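Emit:
carry_out(plan=[-0.0045, 0.004, 0, 0, 0, 0, 0.45, -0.0045, 0.004, 0, 0, 0, 0, 0.45, -0.0045, 0.004, 0, 0, 0, 0, 0.45, -0.0045, 0.004, 0, 0, 0, 0, 0.45, -0.0045, 0.004, 0, 0, 0, 0, 0.45, -0.0045, 0.004, 0, 0, 0, 0, 0.45, -0.0015, 0.0015, 0, 0, 0, 0, 0.45, 0, 0, 0, 0, 0, 0, 0.45])

```text
time: 8.85
ee_pos: [501.5, -3.6, 103.3]
eef_rot: [0.608, -0.209, 0.675, -0.361]
force: [0.4, 0.4, 0.1]
opening: 38.5
```

Run:
```python
from h import *
where()
for n in("scene","wrist"): 
  im=robot.capture(n);cv2.imwrite(f"pics/{n}7.png",im)
  if n=="scene":cv2.imwrite("pics/z8.png",cv2.resize(im[130:330,230:500],None,fx=2.9,fy=2.9,interpolation=cv2.INTER_CUBIC))
where()
```

```text
t 8.85 TCPbox [  5.7  -2.6 103.3] tipbox [22.4 -2.7 84.7] tilt 42.0 zerr -0.002 -0.0 F [0.4 0.4 0.1] op 38.45149266366746 q [ 0.84  0.78 -0.71  2.21 -0.69  0.41  0.7 ]
t 8.95 TCPbox [  5.3  -2.8 103.2] tipbox [22.  -2.9 84.6] tilt 42.0 zerr -0.003 -0.0 F [-0.6 -0.9  0.7] op 38.502626774266524 q [ 0.84  0.78 -0.71  2.21 -0.69  0.41  0.7 ]
```

View pics/z8.png

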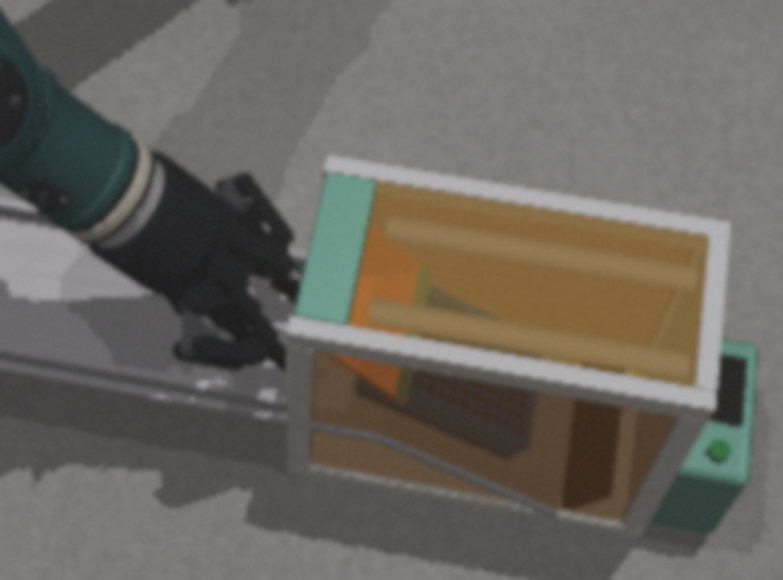

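View pics/wrist7.png

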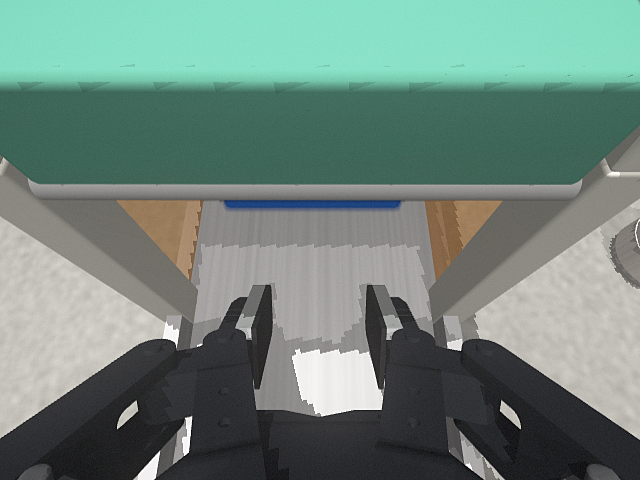

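Emit:
carry_out(plan=[0.0075, -0.0067, 0, 0, 0, 0, 0.45, 0.011, -0.01, 0, 0, 0, 0, 0.45, 0.015, -0.0134, 0, 0, 0, 0, 0.45, 0.015, -0.0134, 0, 0, 0, 0, 0.45, 0.015, -0.0134, 0, 0, 0, 0, 0.45, 0.015, -0.016, 0, 0, 0, 0, 0.45, 0.01, -0.016, 0, 0, 0, 0, 0.45, 0.005, -0.012, 0, 0, 0, 0, 0.45])

```text
time: 9.95
ee_pos: [469.1, -139.1, 115.7]
eef_rot: [0.607, -0.209, 0.676, -0.363]
force: [-0.1, 0.3, -0.7]
opening: 38.5
```

Run:
```python
from h import *
where()
for n in("scene","wrist"): 
  im=robot.capture(n);cv2.imwrite(f"pics/{n}8.png",im)
  if n=="scene":cv2.imwrite("pics/z9.png",cv2.resize(im[130:330,230:500],None,fx=2.9,fy=2.9,interpolation=cv2.INTER_CUBIC))
where()
q=robot.camera_params("scene")
c,s=np.cos(np.radians(30)),np.sin(np.radians(30))
for x in(-62,62):
  for y in(-43,43): print("rack top corner exp",x,y,((proj(q,world([138+x*c+30*s,y,46-x*s+30*c]))-[230,130])*2.9).round())
```

```text
t 9.95 TCPbox [-133.7   -2.6  115.7] tipbox [-117.    -2.6   97.1] tilt 42.0 zerr -0.005 -0.0 F [-0.1  0.3 -0.7] op 38.511535727862935 q [ 1.01  0.74 -0.58  2.12 -0.54  0.66  0.75]
t 10.05 TCPbox [-133.7   -3.2  115.8] tipbox [-117.    -3.3   97.2] tilt 41.9 zerr -0.005 0.001 F [ 0.4 -0.2 -0.6] op 38.506845504518836 q [ 1.01  0.74 -0.58  2.12 -0.54  0.66  0.75]
rack top corner exp -62 -43 [441. 413.]
rack top corner exp -62 43 [460. 299.]
rack top corner exp 62 -43 [590. 479.]
rack top corner exp 62 43 [603. 367.]
```

View pics/z9.png

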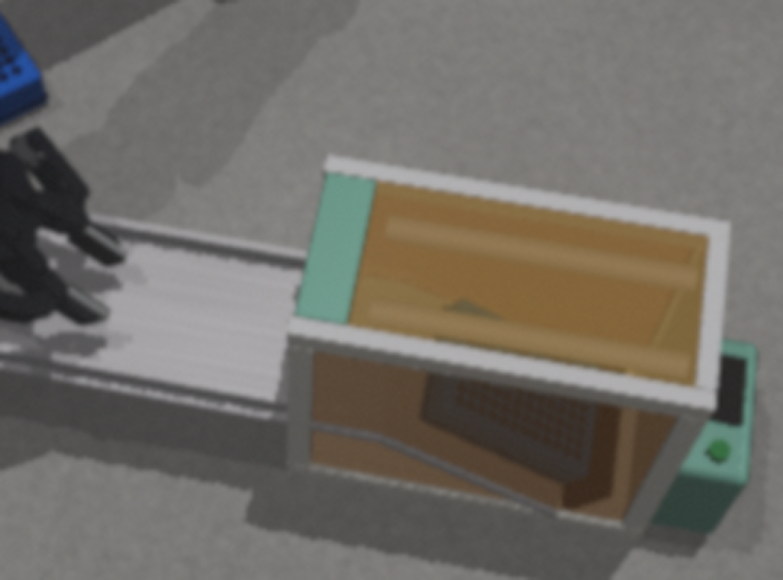

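View pics/wrist8.png

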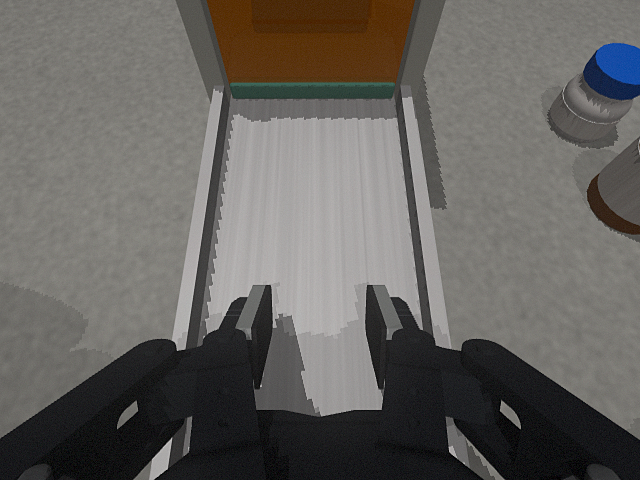

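Emit:
carry_out(plan=[0.01, -0.015, 0, 0, 0, 0, 0.45, 0.01, -0.015, 0, 0, 0, 0, 0.45, 0.01, -0.015, 0, 0, 0, 0, 0.45, 0.01, -0.015, 0, 0, 0, 0, 0.45, 0.01, -0.015, 0, 0, 0, 0, 0.45, 0.01, -0.015, 0, 0, 0, 0, 0.45, 0.005, -0.01, 0, 0, 0, 0, 0.45, 0, 0, 0, 0, 0, 0, 0.45])

```text
time: 11.05
ee_pos: [442.6, -250.3, 146.6]
eef_rot: [0.607, -0.209, 0.675, -0.363]
force: [0.3, -0.3, 0.2]
opening: 38.4
```

Run:
```python
from h import *
where()
for n in("scene","wrist","top"): 
  im=robot.capture(n);cv2.imwrite(f"pics/{n}9.png",im)
  if n=="scene":
    z=cv2.resize(im[230:310,330:470],None,fx=5.5,fy=5.5,interpolation=cv2.INTER_CUBIC);z=np.clip(z.astype(float)*2,0,255).astype(np.uint8);cv2.imwrite("pics/z10.png",z)
d=cv2.absdiff(cv2.imread("pics/scene8.png")[230:310,350:470],cv2.imread("pics/scene9.png")[230:310,350:470]);print("change in box",d.max(),d.mean())
q=robot.camera_params("scene")
c,s=np.cos(np.radians(30)),np.sin(np.radians(30))
for h in(0,30):
 for x in(-62,62):
  for y in(-43,43): print(h,x,y,((proj(q,world([138+x*c+h*s,y,46-x*s+h*c]))-[330,230])*5.5).round())
```

```text
t 11.05 TCPbox [-248.    -2.5  146.6] tipbox [-231.2   -2.6  128. ] tilt 42.0 zerr -0.004 0.001 F [ 0.3 -0.3  0.2] op 38.415899753045295 q [ 1.13  0.71 -0.5   1.99 -0.43  0.9   0.78]
change in box 8 3.3827777777777777
0 -62 -43 [238. 256.]
0 -62 43 [275.  44.]
0 62 -43 [515. 377.]
0 62 43 [541. 169.]
30 -62 -43 [287. 233.]
30 -62 43 [323.  17.]
30 62 -43 [568. 358.]
30 62 43 [593. 146.]
```

View pics/z10.png

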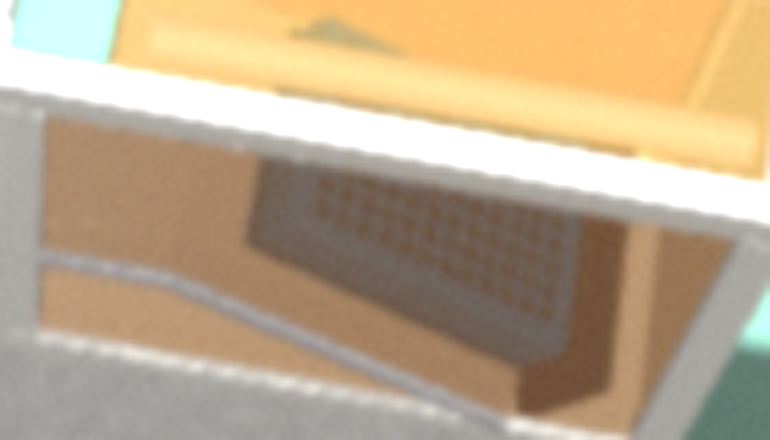

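View pics/wrist9.png

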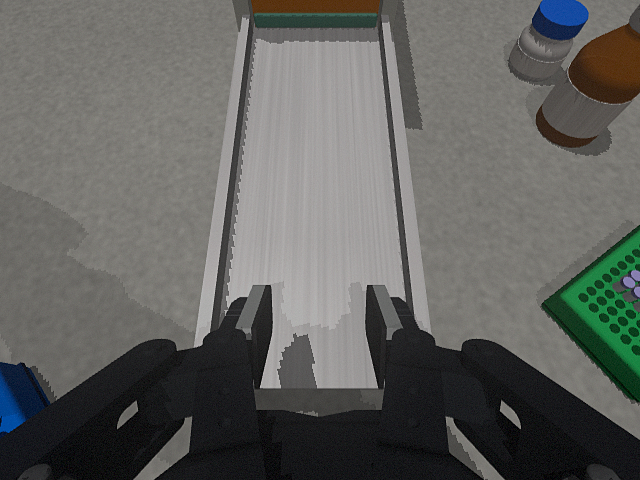

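View pics/top9.png

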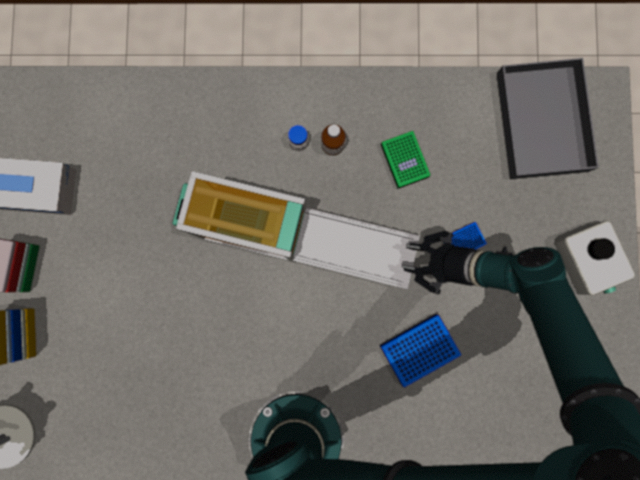

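Run:
```python
from h import *
where();print(robot.job_done())
```

```text
t 11.2 TCPbox [-245.9   -1.9  146.6] tipbox [-229.2   -1.9  128. ] tilt 42.1 zerr -0.001 -0.0 F [-0.3 -0.4 -0.7] op 38.70718623962991 q [ 1.12  0.71 -0.5   1.99 -0.43  0.9   0.78]
the job is handed in; nothing more can be done
None
```

I pushed the blue rack along the shelf with the fingertips part open and the hand leaning in at 42°. It went in under the flap and over the chute edge. I then drew the hand back out and handed the job in at 11.2 s; no verdict is reported.

**Last checks:**
- **Rack:** its lower edge in the scene image lies within about 2–3 mm of where a rack resting on the stop should be. The box interior did not change between two pictures about 1 s apart, so it is at rest.
- **Flap:** it looks shut, with its teal lower edge at the sill. I judged this from the wrist picture and did not measure the angle.
- **Bystanders:** the green rack, bottle and jar stand where they were in the top view.
- **Hand:** it is clear of everything, and the force reading is within noise.

**One disagreement:** at 38 mm opening the images from all three cameras put the fingertips level with the TCP, not 25 mm ahead of it as stated. I went down in steps, found no contact where the stated figure would have hit the shelf, and worked from the measured tip position. The push confirmed it.

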